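# Put the bench buffer into third speed

### The job

The buffing machine's gear lever has been left somewhere in the left-hand leg of its H-shaped gate. Push it with the fingertips or the outside of the fingers, never taking it between them: bring it level with the cross slot, push it across to the right, then push it forward (away from you) fully home into the third slot, the one with three brass pips on a red mark, and let go. Do not force the lever, and leave the things standing and lying round about where they are.

Things in the scene. Friction and masses are not known exactly. Their poses are not given: they have to be found in the camera images.
- machine: Green bench buffing machine, fixed; place and yaw vary. Origin on the table below the centre of the H gate; x points forward (robot's side to motor), y left, z up. In this frame, mm: dark base plate x -170..230, y -120..120, 20 high; gearbox x -103..103, y -95..95; on it a level steel gate plate, upper face z = 102. The lever pivots in both directions about a point at z = 20 under the gate centre.
- gate (a point): Centre of the H gate on the plate, 102 mm above the table: the middle of the cross slot, which joins two legs running fore and aft. Slots are 20 mm wide round the 12 mm stick. Brass pips mark the ends: 1 far left, 2 near left, 3 (on red) far right, 4 near right. Tongues 25 mm wide, corners rounded 6 mm, part the legs before and behind the cross slot, so the lever crosses only near the middle.
- knob (a point): Centre of the lever's black cylindrical knob, 36 mm across, 40 mm high, red dot on top; 165 mm from the pivot, 185 mm above the table when upright. In the machine's frame (mm): x = 165 sin(gear_fore), y = -165 cos(gear_fore) sin(gear_across), z = 20 + 165 cos(gear_fore) cos(gear_across).
- stick (a point): Point on the bare 12 mm steel stick of the lever, 50 mm below the knob's centre along the lever, above the gate plate.
- third (a point): Where the knob's centre stands when the lever is home in the third slot: machine frame x 49, y -44, z 171 mm.
- motor (a point): Joint between the gearbox and the motor behind it (a lying drum); machine frame, mm: this point (112, 0, 76), drum x 110..220, y -85..125, its box reaches z = 148. The felt wheel on its right shaft: x 103..227, y -191..-165, top z = 138.
- gear_across (a joint): Sideways tilt of the lever, rad: 0 upright, + to the right (machine's -y). Stops at -0.29 and 0.29; the left leg is centred on about -0.28, the right leg on about 0.28 (the play lets it vary by about 0.05). Friction holds it where it is left; moving the knob takes about 1.5 N.
- gear_fore (a joint): Fore-and-aft tilt of the lever, rad: 0 level with the cross slot (play about 0.05), + forward (machine's +x). Stops at -0.30 and 0.30; home in the third slot is the stop at 0.30 with the lever to the right. Friction holds it where it is left; moving the knob takes about 1.5 N.
- finial: Loose turned brass finial, 28 mm across, 48 mm high, standing on the machine's base plate in front of the gearbox; origin centre of its foot. Leave alone.
- mount: Loose round brass furniture mount, 68 mm across, 12 mm high, on the table left of the machine; origin centre of its underside. Leave alone.
- wax_jar: Loose amber jar of wax with a brass lid, 60 mm across, 75 mm high, right of the machine; origin centre of its underside. Leave alone.
- tin: Loose red tin, 72 mm across, 45 mm high, left of the machine; origin centre of its underside. Leave alone.
- screwdriver: Loose screwdriver with red handle, 190 mm long, lying to the right of the machine. Leave alone.
- hammer: Loose hammer, 260 mm long, lying far to the left; leave alone.
- clamp: Loose bar clamp with red handle, 300 mm long, lying far to the left; leave alone.

How it is judged:
By the outcome, as a careful person would: the job done as asked, in the order asked, and still so for the second after the job is handed in, with the robot touching nothing.
It also fails if it takes over 67 s, if anything falls off the work surface, if the arm or the gripper's body presses on something with over 40 N, if the wrist force passes 120 N, or if a joint passes its speed limit or range.

### The arm

A 6-joint arm with a two-finger parallel gripper is mounted at the origin on the work surface. World frame = base frame: x ahead of the robot, y to its left, z up, the work surface at z = 0. Lengths are in mm, angles in rad, forces in N, time in s.
With the tool pointing down it reaches from about 300 to 775 mm from the base axis. Payload 14.6 kg.
Tool frame: the origin (TCP) lies at the very end of the fingers, on their centre line; the grasp point (between the pads) lies 19 mm behind it; z points along the fingers, y is the line along which they close (so a half turn about z gives the same grasp; the last joint's range is limited). The gripper opens to 94 mm and grips with 3 to 60 N. Pads are 16 mm wide; open, the fingers measure 119 mm over their backs; the gripper's body (75 mm by 177 mm) begins 78 mm behind the grasp point.
Start: joints at [1.085, 0.3, 1.521, -0, 1.321, -0.067], TCP at [223.662, 502.459, 205.446] pointing down, gripper open.
Joint ranges: [-3.03, 3.03], [-0.79, 2.21], [0.23, 2.52], [-1.04, 4.18], [0, 3.07], [-2.55, 2.55]. Speed limits (rad/s): [2.22, 2.22, 2.57, 3.14, 3.14, 3.14].

### API

Orientations are given as [roll, pitch, yaw] about the fixed x, y, z axes, in that order (R = Rz(yaw) Ry(pitch) Rx(roll)).
In Python, from cell import manip gives the robot as it stands. The module is installed in compiled form; this text tells all that it offers.
- The arm moves only by the shell command python3 -m inch 'ROWS' [FORCE]. ROWS is JSON, a list of rows, each an object of numbers: "gripper": the opening, from 0 (shut) to 1 (fully open); "dx", "dy", "dz": the shift along the world's x, y, z in m; "wx", "wy", "wz": the turn, a rotation vector about the world's x, y, z in degrees. A call has exactly 5 rows; each row is the pose to reach, as a shift and turn from the pose commanded when the call began; what a row does not reach only later rows make up. A row lasts 1/12 s, in which the tool goes at most 41.7 mm and 7.16 degrees, less where a joint would pass 70% of its speed; a pose out of reach is approached as far as the arm can. A call with a gripper value outside its range is refused whole. The fingers move at their own pace and stop on an object; FORCE is the grip in N (left out, the last holds). Time passes only in rows, so rows that repeat a pose let the fingers close, or fill a call up. It gives the time, the measured TCP pose, the force, the opening and the grip force at its end, in the units of the state.
- manip.read_state(): the state, without advancing time (a new reading comes with each control period).
- manip.camera(name): name is "side" or "top" or "wrist"; returns the picture (400x640x3 uint8, blue, green, red); there is no depth.
- manip.camera_info(name): a dict with "camera_matrix" (3x3 intrinsics, pixels), "R" (3x3) and "t" (3): a world point X has camera coordinates R X + t; the wrist camera has in their place "tool_from_camera" (4x4, takes a point from camera to tool coordinates, whose origin is the TCP and whose axes are the flange's). Camera axes: x right, y down, z forward; pixel columns grow to the right and rows downward; lengths in mm; the calibration is good to about 2 mm. A picture is of the moment at which its call begins: read the wrist's pose just before it. camera_info takes no time and is no camera call.
- manip.sign_off(): hands the job in; it is judged then, once.
The state is a dict: "clock": time; "joints": joint angles; "qd": joint speeds; "effort": joint torques, N m; "eef_pos": TCP position; "eef_rot": TCP orientation; "wrist_force": force on the tool from outside, world axes, zero at the start; "moment": the same for the moment, N m; "finger_gap": finger opening in mm; "finger_force": force on a finger pad.
Only numpy, scipy, OpenCV 4.12 (cv2) and the standard library are available. Lean on these libraries where they do the work, as an engineer would, in place of code of your own. Each camera call takes 0.05 s, during which the arm holds its last target. There are 200 camera calls.

## Working session

There is one attempt and no reset: what is moved stays moved. The work goes in short steps, Python scripts to look and compute and a shell command to move; the robot and the scene stay as the last step left them, time stands still between calls to the robot, and variables do not carry over. Pictures are saved under pics/ and viewed, at most 10 in all, crops included, and the job is handed in when it is done.

```bash
mkdir -p pics; cat > h.py <<'E'
import numpy as np,cv2
from cell import manip
def ray(name,u,v):
    i=manip.camera_info(name);K=np.array(i["camera_matrix"]);R=np.array(i["R"]);t=np.array(i["t"])
    return -R.T@t, R.T@np.linalg.inv(K)@np.array([u,v,1.])
def onz(name,u,v,z):
    c,d=ray(name,u,v);return c+d*(z-c[2])/d[2]
def two(a,pa,b,pb):
    c1,d1=ray(a,*pa);c2,d2=ray(b,*pb)
    s=np.linalg.lstsq(np.c_[d1,-d2],c2-c1,rcond=None)[0]
    p,q=c1+s[0]*d1,c2+s[1]*d2
    return (p+q)/2,np.linalg.norm(p-q)
E
python3 - <<'E'
from h import *
for n in("top","side"):
    cv2.imwrite(f"pics/{n}0.png",manip.camera(n))
    c,d=ray(n,320,200);print(n,c.round(),(d/np.linalg.norm(d)).round(2))
s=manip.read_state();print(s["clock"],s["eef_pos"],s["eef_rot"])
E
```

```text
top [ 475.  100. 1465.] [ 0.05  0.   -1.  ]
side [ -27. -758.  689.] [ 0.51  0.72 -0.48]
0.1 [223.57108623 502.26608339 204.96659583] [-3.14059457e+00 -4.96689547e-05  2.72280651e+00]
```

View pics/top0.png

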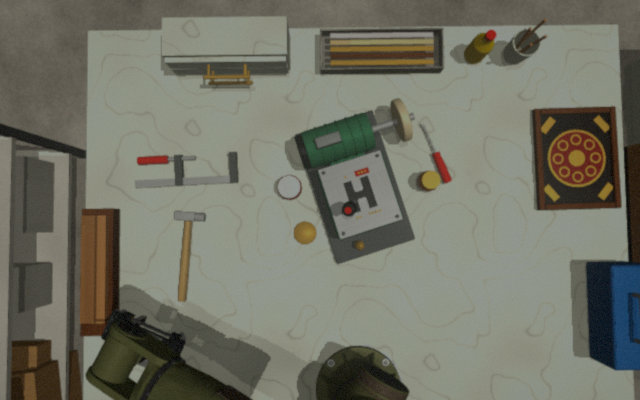

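View pics/side0.png

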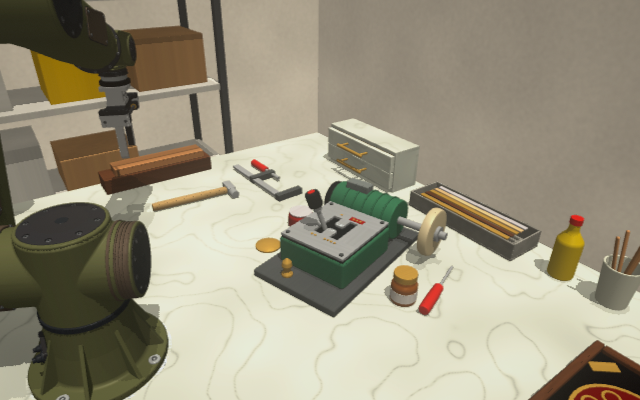

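The top view shows the machine's gate at about (359,193), yawed clockwise-ish ~15°, with the knob at (348,210) in the near-left leg. The side view shows the knob at about (313,197). I'll measure the plate and the knob next.

```bash
python3 - <<'E'
from h import *
im=cv2.imread("pics/top0.png")
cv2.imwrite("pics/topc.png",cv2.resize(im[90:270,280:460],None,fx=3.3,fy=3.3,interpolation=cv2.INTER_CUBIC))
hsv=cv2.cvtColor(im,cv2.COLOR_BGR2HSV)
roi=np.zeros(im.shape[:2],np.uint8);roi[145:245,310:410]=1
m=((hsv[...,1]<35)&(hsv[...,2]>110)&(roi>0)).astype(np.uint8)
n,l,st,ce=cv2.connectedComponentsWithStats(m,connectivity=4)
k=l[205,385];print("seed",im[205,385],st[k])
c=max(cv2.findContours((l==k).astype(np.uint8),0,2)[0],key=cv2.contourArea)
r=cv2.minAreaRect(c);print(r)
P=np.array([onz("top",*p,102) for p in cv2.boxPoints(r)]);print(P.round(),P.mean(0).round(1))
print(np.linalg.norm(P-np.roll(P,1,0),axis=1).round())
for nm,(x0,x1,y0,y1) in dict(top=(335,358,198,222),side=(300,325,183,205)).items():
    i=cv2.imread(f"pics/{nm}0.png");h=cv2.cvtColor(i,cv2.COLOR_BGR2HSV)
    m=np.zeros(i.shape[:2],bool);m[y0:y1,x0:x1]=((h[...,1]>150)&(h[...,2]>70)&((h[...,0]<8)|(h[...,0]>172)))[y0:y1,x0:x1]
    v,u=np.nonzero(m);print(nm,len(u),u.mean(),v.mean(),np.ptp(u),np.ptp(v))
    if nm=="top":a=(u.mean(),v.mean())
    else:print(two("top",a,"side",(u.mean(),v.mean())))
print(onz("top",*a,190))
E
```

```text
seed [131 139 138] [ 319  151   83   88 3571]
((360.1244201660156, 194.18568420410156), (72.3912582397461, 65.33019256591797), 72.12130737304688)
[[ 625.  110.  102.]
 [ 679.  -63.  102.]
 [ 488. -120.  102.]
 [ 435.   51.  102.]] [556.4  -5.5 102. ]
[199. 181. 199. 179.]
top 45 347.44444444444446 209.93333333333334 7 6
side 20 311.0 191.5 6 3
(array([511.73851634,  33.91422305, 193.94226951]), np.float64(2.7662316847677304))
[510.68446133  34.46348077 190.        ]
```

View pics/topc.png

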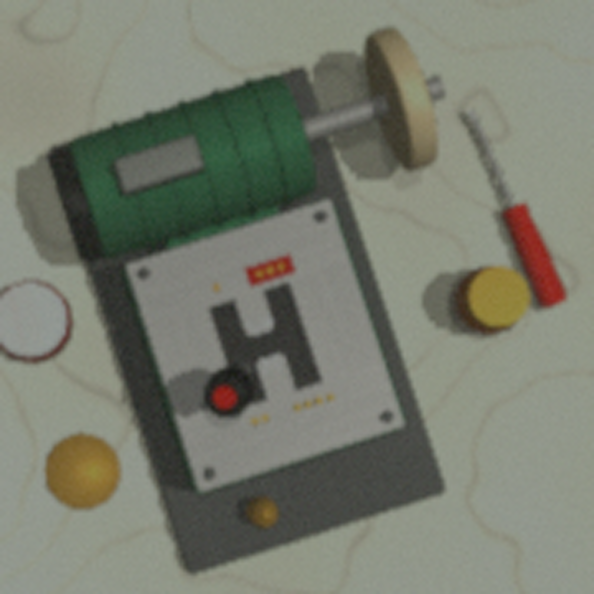

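The plate gives the gate at world (556, -5.5) with machine yaw ≈ 17.2°. The knob sits at about fore -0.17, across -0.28. I'll shut the fingers and approach behind the knob, keeping high.

```bash
cat >> h.py <<'E'
G=np.array([556.4,-5.5]);yaw=np.deg2rad(17.2);RM=np.array([[np.cos(yaw),-np.sin(yaw)],[np.sin(yaw),np.cos(yaw)]])
def st(*tgt):
    s=manip.read_state();p=np.array(s["eef_pos"])
    print("t",round(s["clock"],2),"p",p.round(1),"mach",(RM.T@(p[:2]-G)).round(1),"yaw",np.rad2deg(s["eef_rot"][2]).round(1),"F",np.round(s["wrist_force"],1))
    for t in tgt: w=G+RM@np.array(t[:2]);print(t,"delta",(w-p[:2]).round(1))
E
python3 -m inch '[{"gripper":0,"dx":0.0175,"dy":-0.035,"wz":7},{"gripper":0,"dx":0.035,"dy":-0.07,"wz":14},{"gripper":0,"dx":0.0525,"dy":-0.105,"wz":21},{"gripper":0,"dx":0.07,"dy":-0.14,"wz":28},{"gripper":0,"dx":0.0875,"dy":-0.175,"wz":35}]' 10
python3 -m inch '[{"gripper":0,"dx":0.0175,"dy":-0.035,"wz":3},{"gripper":0,"dx":0.035,"dy":-0.07,"wz":6},{"gripper":0,"dx":0.0525,"dy":-0.105,"wz":6},{"gripper":0,"dx":0.07,"dy":-0.14,"wz":6},{"gripper":0,"dx":0.0875,"dy":-0.175,"wz":6}]'
python3 -c "
from h import *
st((-80,45),(-26,45))"
```

```text
t 0.1 p [223.6 502.3 205. ] mach [-167.8  583.5] yaw 156.0 F [0.1 0.4 0.1]
(-80, 45) delta [ 243.1 -488.4]
(-26, 45) delta [ 294.7 -472.5]validation failed for argument at $[0]...
validation failed for argument at $[0]...
```

```bash
python3 -m inch '[{"gripper":0,"dx":0.0175,"dy":-0.035,"dz":0,"wx":0,"wy":0,"wz":7},{"gripper":0,"dx":0.035,"dy":-0.07,"dz":0,"wx":0,"wy":0,"wz":14},{"gripper":0,"dx":0.0525,"dy":-0.105,"dz":0,"wx":0,"wy":0,"wz":21},{"gripper":0,"dx":0.07,"dy":-0.14,"dz":0,"wx":0,"wy":0,"wz":28},{"gripper":0,"dx":0.0875,"dy":-0.175,"dz":0,"wx":0,"wy":0,"wz":35}]' 10
python3 -c "
from h import *
st((-80,45),(-26,45))"
```

```text
clock: 0.52
eef_pos: [308.1, 332.8, 205.3]
eef_rot: [-3.141, -0.0, -2.978]
wrist_force: [0.4, 0.0, 0.4]
finger_gap: 63.9
finger_force: 0.0
t 0.52 p [308.1 332.8 205.3] mach [-137.1  396.6] yaw -170.6 F [0.4 0.  0.4]
(-80, 45) delta [ 158.5 -319. ]
(-26, 45) delta [ 210.1 -303. ]
```

```bash
python3 -m inch '[{"gripper":0,"dx":0.0175,"dy":-0.035,"dz":0,"wx":0,"wy":0,"wz":3},{"gripper":0,"dx":0.035,"dy":-0.07,"dz":0,"wx":0,"wy":0,"wz":6},{"gripper":0,"dx":0.0525,"dy":-0.105,"dz":0,"wx":0,"wy":0,"wz":6},{"gripper":0,"dx":0.07,"dy":-0.14,"dz":0,"wx":0,"wy":0,"wz":6},{"gripper":0,"dx":0.0875,"dy":-0.175,"dz":0,"wx":0,"wy":0,"wz":6}]'
python3 -m inch '[{"gripper":0,"dx":0.0175,"dy":-0.035,"dz":0,"wx":0,"wy":0,"wz":0},{"gripper":0,"dx":0.035,"dy":-0.07,"dz":0,"wx":0,"wy":0,"wz":0},{"gripper":0,"dx":0.0525,"dy":-0.105,"dz":0,"wx":0,"wy":0,"wz":0},{"gripper":0,"dx":0.068,"dy":-0.138,"dz":0,"wx":0,"wy":0,"wz":0},{"gripper":0,"dx":0.068,"dy":-0.138,"dz":-0.02,"wx":0,"wy":0,"wz":0}]'
python3 -c "
from h import *
st((-80,45),(-26,45))"
```

```text
clock: 0.93
eef_pos: [395.7, 157.7, 205.5]
eef_rot: [3.142, 0.0, -2.879]
wrist_force: [0.8, 0.7, -0.5]
finger_gap: 30.8
finger_force: 0.0
clock: 1.35
eef_pos: [466.3, 17.0, 187.6]
eef_rot: [-3.139, 0.005, -2.883]
wrist_force: [0.1, 0.4, 0.3]
finger_gap: 0.9
finger_force: 0.0
t 1.35 p [466.3  17.  187.6] mach [-79.4  48.1] yaw -165.2 F [0.1 0.4 0.3]
(-80, 45) delta [ 0.3 -3.2]
(-26, 45) delta [51.9 12.8]
```

```bash
python3 -m inch '[{"gripper":0,"dx":0,"dy":0,"dz":-0.03,"wx":0,"wy":0,"wz":0},{"gripper":0,"dx":0.004,"dy":0.001,"dz":-0.03,"wx":0,"wy":0,"wz":0},{"gripper":0,"dx":0.008,"dy":0.002,"dz":-0.03,"wx":0,"wy":0,"wz":0},{"gripper":0,"dx":0.012,"dy":0.0035,"dz":-0.03,"wx":0,"wy":0,"wz":0},{"gripper":0,"dx":0.016,"dy":0.005,"dz":-0.03,"wx":0,"wy":0,"wz":0}]'
python3 - <<'E'
from h import *
st((-30,45))
cv2.imwrite("pics/w1.png",manip.camera("wrist"))
a=cv2.resize(manip.camera("side")[150:280,230:430],None,fx=3,fy=3);cv2.imwrite("pics/s1.png",a)
w=cv2.imread("pics/w1.png");b=cv2.resize(w,(320,200))
cv2.imwrite("pics/c1.png",np.vstack([cv2.copyMakeBorder(b,0,0,0,a.shape[1]-320,0),a]))
E
```

```text
clock: 1.77
eef_pos: [480.5, 27.1, 157.1]
eef_rot: [-3.141, 0.002, -2.878]
wrist_force: [0.1, -0.4, 0.4]
finger_gap: 0.3
finger_force: 0.0
t 1.77 p [480.5  27.1 157.1] mach [-62.8  53.6] yaw -164.9 F [ 0.1 -0.4  0.4]
(-30, 45) delta [33.9  1.5]
```

View pics/c1.png

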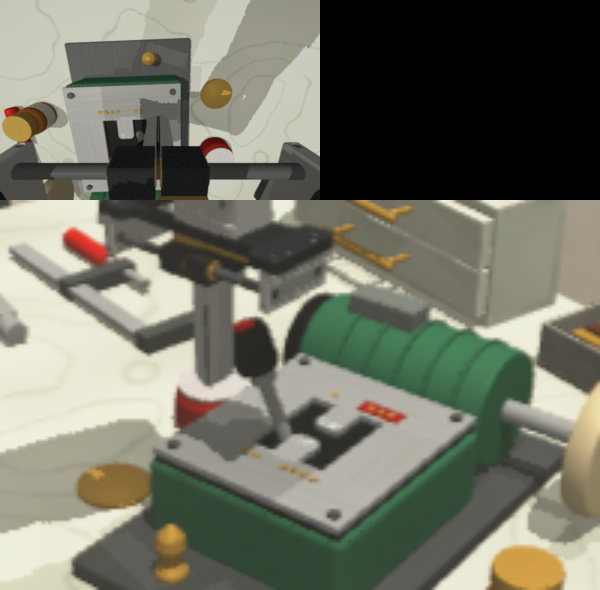

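Side view: closed fingers are directly behind the knob, tips at its lower half. The side crop puts the knob at about (255,350). Next: shift 8 mm right, then push forward to level.

```bash
python3 -m inch '[{"gripper":0,"dx":0.001,"dy":-0.008,"dz":0,"wx":0,"wy":0,"wz":0},{"gripper":0,"dx":0.008,"dy":-0.006,"dz":0,"wx":0,"wy":0,"wz":0},{"gripper":0,"dx":0.015,"dy":-0.0035,"dz":0,"wx":0,"wy":0,"wz":0},{"gripper":0,"dx":0.022,"dy":-0.0015,"dz":0,"wx":0,"wy":0,"wz":0},{"gripper":0,"dx":0.028,"dy":0,"dz":0,"wx":0,"wy":0,"wz":0}]'
python3 - <<'E'
from h import *
st((-28,45))
a=manip.camera("top")
cv2.imwrite("pics/t2.png",a)
E
```

```text
clock: 2.28
eef_pos: [508.2, 26.9, 155.6]
eef_rot: [3.142, 0.0, -2.879]
wrist_force: [-1.0, -1.0, 1.6]
finger_gap: 0.4
finger_force: 0.9
t 2.28 p [508.2  26.9 155.6] mach [-36.4  45.2] yaw -165.0 F [-1.  -1.   1.6]
(-28, 45) delta [8.1 2.3]
```

```bash
python3 -m inch '[{"gripper":0,"dx":0.003,"dy":0.001,"dz":0,"wx":0,"wy":0,"wz":0},{"gripper":0,"dx":0.006,"dy":0.002,"dz":0,"wx":0,"wy":0,"wz":0},{"gripper":0,"dx":0.009,"dy":0.003,"dz":0,"wx":0,"wy":0,"wz":0},{"gripper":0,"dx":0.009,"dy":0.003,"dz":0,"wx":0,"wy":0,"wz":0},{"gripper":0,"dx":0.009,"dy":0.003,"dz":0,"wx":0,"wy":0,"wz":0}]'
python3 -c "
from h import *
st()"
python3 -m inch '[{"gripper":0,"dx":-0.025,"dy":-0.008,"dz":0,"wx":0,"wy":0,"wz":0},{"gripper":0,"dx":-0.038,"dy":-0.012,"dz":0,"wx":0,"wy":0,"wz":0},{"gripper":0,"dx":-0.050,"dy":0.027,"dz":0,"wx":0,"wy":0,"wz":0},{"gripper":0,"dx":-0.06,"dy":0.06,"dz":0,"wx":0,"wy":0,"wz":0},{"gripper":0,"dx":-0.06,"dy":0.06,"dz":0,"wx":0,"wy":0,"wz":0}]'
cat >> h.py <<'E'
def knob():
    a={}
    for n in("top","side"):
        i=manip.camera(n)
        p=np.load("last.npy",allow_pickle=True).item()[n] if False else dict(top=(352,200),side=(320,192))[n]
        h=cv2.cvtColor(i,cv2.COLOR_BGR2HSV)
        m=((h[...,1]>150)&(h[...,2]>60)&((h[...,0]<8)|(h[...,0]>172))).astype(np.uint8)
        nn,l,s,c=cv2.connectedComponentsWithStats(m)
        for k in range(1,nn):
            if s[k,4]>5 and np.hypot(*(c[k]-p))<45: print(n,c[k].round(1),s[k].tolist()); a.setdefault(n,[]).append(c[k])
    for u in a.get("top",[]):
        for v in a.get("side",[]):
            q,e=two("top",u,"side",v);mm=RM.T@(q[:2]-G)
            if e<6:
                f=np.arcsin(np.clip(mm[0]/185,-1,1));print("dot mach",mm.round(1),"z",q[2].round(),"err",e.round(1),"fore",f.round(3),"across",np.arcsin(np.clip(-mm[1]/185/np.cos(f),-1,1)).round(3))
E
python3 -c "
from h import *
st((0,110));knob()"
```

```text
clock: 2.75
eef_pos: [516.5, 29.6, 155.4]
eef_rot: [-3.142, 0.0, -2.879]
wrist_force: [-0.6, 0.5, -0.1]
finger_gap: 0.7
finger_force: 0.2
t 2.75 p [516.5  29.6 155.4] mach [-27.8  45.4] yaw -165.0 F [-0.6  0.5 -0.1]
clock: 3.17
eef_pos: [455.0, 93.0, 155.7]
eef_rot: [3.141, 0.001, -2.877]
wrist_force: [-0.5, -1.3, 0.3]
finger_gap: 0.7
finger_force: 0.0
t 3.17 p [455.   93.  155.7] mach [-67.8 124.1] yaw -164.8 F [-0.5 -1.3  0.3]
(0, 110) delta [68.9  6.6]
top [357.1 172.2] [355, 170, 6, 6, 13]
top [343.4 198.6] [340, 195, 8, 8, 50]
side [318.7 185.9] [316, 185, 7, 3, 14]
side [293.9 218.6] [289, 214, 13, 10, 48]
dot mach [-0.2 51.8] z 196.0 err 3.0 fore -0.001 across -0.284
```

Lever is level (fore ≈ 0, across -0.284). Going round to the left of the knob.

```bash
python3 -m inch '[{"gripper":0,"dx":0.025,"dy":0.008,"dz":0,"wx":0,"wy":0,"wz":0},{"gripper":0,"dx":0.05,"dy":0.012,"dz":0,"wx":0,"wy":0,"wz":0},{"gripper":0,"dx":0.069,"dy":0.007,"dz":0,"wx":0,"wy":0,"wz":0},{"gripper":0,"dx":0.072,"dy":-0.004,"dz":0,"wx":0,"wy":0,"wz":0},{"gripper":0,"dx":0.072,"dy":-0.004,"dz":0,"wx":0,"wy":0,"wz":0}]'
python3 -c "
from h import *
st((0,80),(0,20),(0,-9))"
```

```text
clock: 3.68
eef_pos: [529.0, 83.3, 154.8]
eef_rot: [-3.141, -0.001, -2.881]
wrist_force: [0.1, -0.8, -0.6]
finger_gap: 0.4
finger_force: 0.0
t 3.68 p [529.   83.3 154.8] mach [ 0.1 93. ] yaw -165.1 F [ 0.1 -0.8 -0.6]
(0, 80) delta [  3.8 -12.4]
(0, 20) delta [ 21.5 -69.7]
(0, -9) delta [ 30.1 -97.4]
```

```bash
python3 -m inch '[{"gripper":0,"dx":0.0037,"dy":-0.012,"dz":0,"wx":0,"wy":0,"wz":0},{"gripper":0,"dx":0.0062,"dy":-0.020,"dz":0,"wx":0,"wy":0,"wz":0},{"gripper":0,"dx":0.0087,"dy":-0.028,"dz":0,"wx":0,"wy":0,"wz":0},{"gripper":0,"dx":0.011,"dy":-0.036,"dz":0,"wx":0,"wy":0,"wz":0},{"gripper":0,"dx":0.0136,"dy":-0.044,"dz":0,"wx":0,"wy":0,"wz":0}]'
python3 -c "
from h import *
st((0,20),(0,-9));knob()"
```

```text
clock: 4.1
eef_pos: [542.1, 40.7, 155.8]
eef_rot: [-3.142, 0.0, -2.879]
wrist_force: [-0.2, 2.1, 1.6]
finger_gap: 0.7
finger_force: 1.1
t 4.1 p [542.1  40.7 155.8] mach [ 0.  48.4] yaw -165.0 F [-0.2  2.1  1.6]
(0, 20) delta [  8.4 -27.1]
(0, -9) delta [ 17.  -54.8]
top [366.5 169.8] [366, 168, 2, 5, 6]
top [357.5 173.7] [355, 171, 7, 5, 15]
side [329.9 187.2] [327, 186, 7, 3, 14]
side [295.  218.2] [290, 216, 11, 5, 23]
```

```bash
python3 -m inch '[{"gripper":0,"dx":0.0025,"dy":-0.008,"dz":0,"wx":0,"wy":0,"wz":0},{"gripper":0,"dx":0.005,"dy":-0.016,"dz":0,"wx":0,"wy":0,"wz":0},{"gripper":0,"dx":0.0075,"dy":-0.024,"dz":0,"wx":0,"wy":0,"wz":0},{"gripper":0,"dx":0.01,"dy":-0.032,"dz":0,"wx":0,"wy":0,"wz":0},{"gripper":0,"dx":0.0125,"dy":-0.040,"dz":0,"wx":0,"wy":0,"wz":0}]'
python3 -c "
from h import *
st((0,-9));knob()"
```

```text
clock: 4.62
eef_pos: [554.8, 0.7, 155.5]
eef_rot: [-3.142, 0.0, -2.879]
wrist_force: [0.1, 1.5, 0.0]
finger_gap: 0.5
finger_force: 0.9
t 4.62 p [554.8   0.7 155.5] mach [0.3 6.4] yaw -165.0 F [0.1 1.5 0. ]
(0, -9) delta [  4.3 -14.8]
side [346.5 193.5] [343, 192, 8, 4, 26]
side [296.3 218.7] [294, 218, 6, 3, 11]
```

```bash
python3 -m inch '[{"gripper":0,"dx":0.0012,"dy":-0.004,"dz":0,"wx":0,"wy":0,"wz":0},{"gripper":0,"dx":0.0024,"dy":-0.008,"dz":0,"wx":0,"wy":0,"wz":0},{"gripper":0,"dx":0.0035,"dy":-0.0115,"dz":0,"wx":0,"wy":0,"wz":0},{"gripper":0,"dx":0.0043,"dy":-0.014,"dz":0,"wx":0,"wy":0,"wz":0},{"gripper":0,"dx":0.0043,"dy":-0.014,"dz":0,"wx":0,"wy":0,"wz":0}]'
python3 -c "
from h import *
st()"
python3 -m inch '[{"gripper":0,"dx":-0.007,"dy":0.024,"dz":0,"wx":0,"wy":0,"wz":0},{"gripper":0,"dx":-0.011,"dy":0.038,"dz":0,"wx":0,"wy":0,"wz":0},{"gripper":0,"dx":-0.048,"dy":0.026,"dz":0,"wx":0,"wy":0,"wz":0},{"gripper":0,"dx":-0.085,"dy":0.015,"dz":0,"wx":0,"wy":0,"wz":0},{"gripper":0,"dx":-0.085,"dy":0.015,"dz":0,"wx":0,"wy":0,"wz":0}]'
python3 - <<'E'
from h import *
st((-65,-44))
import h
i=manip.camera("top");cv2.imwrite("pics/t5.png",cv2.resize(i[130:260,290:440],None,fx=3.5,fy=3.5))
knob()
E
```

```text
clock: 5.13
eef_pos: [558.9, -12.9, 155.4]
eef_rot: [-3.141, -0.0, -2.879]
wrist_force: [0.1, 0.2, -0.9]
finger_gap: 0.3
finger_force: 0.3
t 5.13 p [558.9 -12.9 155.4] mach [ 0.2 -7.8] yaw -165.0 F [ 0.1  0.2 -0.9]
clock: 5.55
eef_pos: [468.6, 2.0, 154.4]
eef_rot: [3.141, -0.004, -2.879]
wrist_force: [-0.1, -0.3, 0.8]
finger_gap: 0.5
finger_force: 0.0
t 5.55 p [468.6   2.  154.4] mach [-81.6  33.2] yaw -164.9 F [-0.1 -0.3  0.8]
(-65, -44) delta [ 38.7 -68.8]
top [356.2 173. ] [355, 171, 3, 5, 9]
top [379.9 186.7] [377, 183, 7, 8, 41]
side [352.3 196.7] [348, 194, 9, 6, 38]
side [293.9 218.8] [289, 214, 13, 10, 51]
dot mach [ -0.5 -45.8] z 199.0 err 1.6 fore -0.002 across 0.25
```

View pics/t5.png

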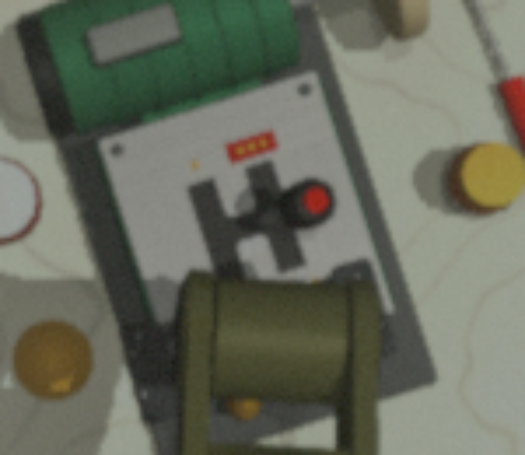

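Top view: the knob (dot at crop (316,201)) is across to the right and level, fore 0 and across 0.25. Now going behind it.

```bash
python3 -m inch '[{"gripper":0,"dx":0.01,"dy":-0.034,"dz":0,"wx":0,"wy":0,"wz":0},{"gripper":0,"dx":0.02,"dy":-0.066,"dz":0,"wx":0,"wy":0,"wz":0},{"gripper":0,"dx":0.03,"dy":-0.069,"dz":0,"wx":0,"wy":0,"wz":0},{"gripper":0,"dx":0.039,"dy":-0.068,"dz":0,"wx":0,"wy":0,"wz":0},{"gripper":0,"dx":0.048,"dy":-0.064,"dz":0,"wx":0,"wy":0,"wz":0}]'
python3 -c "
from h import *
st((-50,-42),(-26,-43),(18,-43))"
```

```text
clock: 6.12
eef_pos: [523.2, -61.5, 155.4]
eef_rot: [-3.142, 0.0, -2.88]
wrist_force: [0.0, 1.0, -0.1]
finger_gap: 0.5
finger_force: 0.0
t 6.12 p [523.2 -61.5 155.4] mach [-48.3 -43.6] yaw -165.0 F [ 0.   1.  -0.1]
(-50, -42) delta [-2.1  1.1]
(-26, -43) delta [21.1  7.2]
(18, -43) delta [63.2 20.2]
```

```bash
python3 -m inch '[{"gripper":0,"dx":0.008,"dy":0.0025,"dz":0,"wx":0,"wy":0,"wz":0},{"gripper":0,"dx":0.016,"dy":0.005,"dz":0,"wx":0,"wy":0,"wz":0},{"gripper":0,"dx":0.024,"dy":0.0075,"dz":0,"wx":0,"wy":0,"wz":0},{"gripper":0,"dx":0.031,"dy":0.0095,"dz":0,"wx":0,"wy":0,"wz":0},{"gripper":0,"dx":0.038,"dy":0.012,"dz":0,"wx":0,"wy":0,"wz":0}]'
python3 -c "
from h import *
st((18,-43))"
```

```text
clock: 6.53
eef_pos: [560.4, -48.8, 155.5]
eef_rot: [-3.142, -0.0, -2.878]
wrist_force: [-1.8, 0.1, 1.2]
finger_gap: 0.8
finger_force: 0.9
t 6.53 p [560.4 -48.8 155.5] mach [ -9.  -42.6] yaw -164.9 F [-1.8  0.1  1.2]
(18, -43) delta [25.9  7.6]
```

```bash
python3 -m inch '[{"gripper":0,"dx":0.005,"dy":0.0015,"dz":0,"wx":0,"wy":0,"wz":0},{"gripper":0,"dx":0.01,"dy":0.003,"dz":0,"wx":0,"wy":0,"wz":0},{"gripper":0,"dx":0.014,"dy":0.0045,"dz":0,"wx":0,"wy":0,"wz":0},{"gripper":0,"dx":0.018,"dy":0.0055,"dz":0,"wx":0,"wy":0,"wz":0},{"gripper":0,"dx":0.02,"dy":0.006,"dz":0,"wx":0,"wy":0,"wz":0}]'
python3 -c "
from h import *
st((18,-43));knob()"
```

```text
clock: 6.95
eef_pos: [580.1, -43.3, 155.3]
eef_rot: [3.141, -0.0, -2.879]
wrist_force: [-0.9, 0.7, -0.5]
finger_gap: 0.5
finger_force: 0.7
t 6.95 p [580.1 -43.3 155.3] mach [ 11.5 -43.1] yaw -165.0 F [-0.9  0.7 -0.5]
(18, -43) delta [6.2 2.1]
top [356.8 172.4] [355, 171, 5, 4, 8]
side [363.9 191.6] [362, 190, 5, 4, 14]
side [292.9 217.7] [289, 214, 11, 7, 30]
```

Now 1 mm steps toward the stop, watching the force.

```bash
python3 -m inch '[{"gripper":0,"dx":0.001,"dy":0.0003,"dz":0,"wx":0,"wy":0,"wz":0},{"gripper":0,"dx":0.002,"dy":0.0006,"dz":0,"wx":0,"wy":0,"wz":0},{"gripper":0,"dx":0.003,"dy":0.0009,"dz":0,"wx":0,"wy":0,"wz":0},{"gripper":0,"dx":0.004,"dy":0.0012,"dz":0,"wx":0,"wy":0,"wz":0},{"gripper":0,"dx":0.004,"dy":0.0012,"dz":0,"wx":0,"wy":0,"wz":0}]'
python3 -m inch '[{"gripper":0,"dx":0.0005,"dy":0.0002,"dz":0,"wx":0,"wy":0,"wz":0},{"gripper":0,"dx":0.001,"dy":0.0003,"dz":0,"wx":0,"wy":0,"wz":0},{"gripper":0,"dx":0.0015,"dy":0.0005,"dz":0,"wx":0,"wy":0,"wz":0},{"gripper":0,"dx":0.002,"dy":0.0006,"dz":0,"wx":0,"wy":0,"wz":0},{"gripper":0,"dx":0.002,"dy":0.0006,"dz":0,"wx":0,"wy":0,"wz":0}]'
python3 -c "
from h import *
st((18,-43))"
```

```text
clock: 7.47
eef_pos: [583.9, -42.3, 155.5]
eef_rot: [-3.141, 0.0, -2.879]
wrist_force: [-1.1, 0.2, -0.3]
finger_gap: 0.3
finger_force: 0.5
clock: 7.88
eef_pos: [585.9, -41.6, 155.5]
eef_rot: [-3.142, 0.0, -2.879]
wrist_force: [-1.4, 0.1, -1.2]
finger_gap: 0.7
finger_force: 0.5
t 7.88 p [585.9 -41.6 155.5] mach [ 17.5 -43.2] yaw -165.0 F [-1.4  0.1 -1.2]
(18, -43) delta [0.4 0.3]
```

```bash
python3 -m inch '[{"gripper":0,"dx":0.0005,"dy":0.0002,"dz":0,"wx":0,"wy":0,"wz":0},{"gripper":0,"dx":0.001,"dy":0.0003,"dz":0,"wx":0,"wy":0,"wz":0},{"gripper":0,"dx":0.001,"dy":0.0003,"dz":0,"wx":0,"wy":0,"wz":0},{"gripper":0,"dx":0.001,"dy":0.0003,"dz":0,"wx":0,"wy":0,"wz":0},{"gripper":0,"dx":0.001,"dy":0.0003,"dz":0,"wx":0,"wy":0,"wz":0}]'
python3 -c "
from h import *
st();knob()"
```

```text
clock: 8.3
eef_pos: [586.8, -41.3, 155.5]
eef_rot: [3.142, 0.0, -2.879]
wrist_force: [-1.5, -0.3, -1.1]
finger_gap: 0.0
finger_force: 0.5
t 8.3 p [586.8 -41.3 155.5] mach [ 18.5 -43.2] yaw -165.0 F [-1.5 -0.3 -1.1]
side [292.6 217.6] [289, 214, 11, 7, 27]
```

```bash
python3 -m inch '[{"gripper":0,"dx":0.0005,"dy":0.0002,"dz":0,"wx":0,"wy":0,"wz":0},{"gripper":0,"dx":0.001,"dy":0.0003,"dz":0,"wx":0,"wy":0,"wz":0},{"gripper":0,"dx":0.001,"dy":0.0003,"dz":0,"wx":0,"wy":0,"wz":0},{"gripper":0,"dx":0.001,"dy":0.0003,"dz":0,"wx":0,"wy":0,"wz":0},{"gripper":0,"dx":0.001,"dy":0.0003,"dz":0,"wx":0,"wy":0,"wz":0}]'
python3 - <<'E'
from h import *
st()
i=manip.camera("side");cv2.imwrite("pics/s6.png",cv2.resize(i[150:280,260:430],None,fx=4,fy=4))
E
```

```text
clock: 8.82
eef_pos: [587.7, -41.0, 155.4]
eef_rot: [3.142, -0.0, -2.879]
wrist_force: [-1.4, 0.2, -2.3]
finger_gap: 0.6
finger_force: 1.1
t 8.82 p [587.7 -41.  155.4] mach [ 19.4 -43.2] yaw -165.0 F [-1.4  0.2 -2.3]
```

View pics/s6.png

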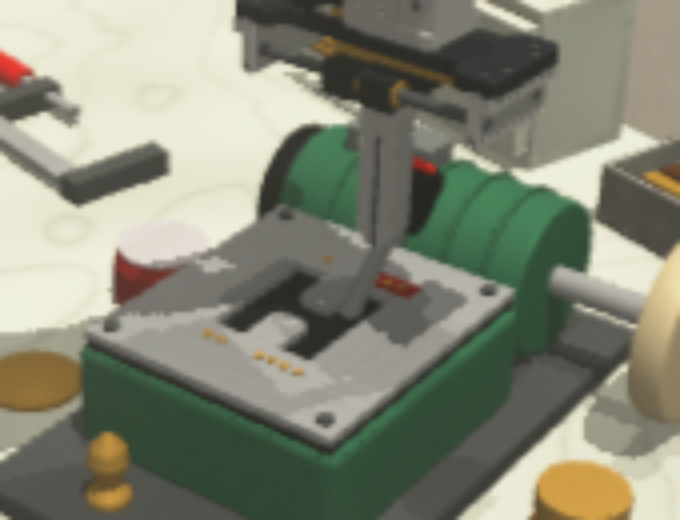

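Side crop: the stick (about (360,295)) is near the far end of the right leg but the stop has not yet shown in the force. Continuing gently.

```bash
python3 -m inch '[{"gripper":0,"dx":0.0005,"dy":0.0002,"dz":0,"wx":0,"wy":0,"wz":0},{"gripper":0,"dx":0.001,"dy":0.0003,"dz":0,"wx":0,"wy":0,"wz":0},{"gripper":0,"dx":0.001,"dy":0.0003,"dz":0,"wx":0,"wy":0,"wz":0},{"gripper":0,"dx":0.001,"dy":0.0003,"dz":0,"wx":0,"wy":0,"wz":0},{"gripper":0,"dx":0.001,"dy":0.0003,"dz":0,"wx":0,"wy":0,"wz":0}]'|grep -E "pos|wrist"
```

```text
eef_pos: [588.7, -40.7, 155.3]
wrist_force: [-3.1, -0.8, -2.7]
```

```bash
python3 -m inch '[{"gripper":0,"dx":0.0005,"dy":0.0002,"dz":0,"wx":0,"wy":0,"wz":0},{"gripper":0,"dx":0.001,"dy":0.0003,"dz":0,"wx":0,"wy":0,"wz":0},{"gripper":0,"dx":0.001,"dy":0.0003,"dz":0,"wx":0,"wy":0,"wz":0},{"gripper":0,"dx":0.001,"dy":0.0003,"dz":0,"wx":0,"wy":0,"wz":0},{"gripper":0,"dx":0.001,"dy":0.0003,"dz":0,"wx":0,"wy":0,"wz":0}]'|grep -E "pos|wrist"
```

```text
eef_pos: [589.7, -40.4, 155.4]
wrist_force: [-4.9, -0.0, -3.9]
```

The force is rising (1.5 → 3 → 5 N), so this is the stop. I'll back off and check.

```bash
python3 -m inch '[{"gripper":0,"dx":-0.02,"dy":-0.006,"dz":0,"wx":0,"wy":0,"wz":0},{"gripper":0,"dx":-0.05,"dy":-0.0155,"dz":0,"wx":0,"wy":0,"wz":0},{"gripper":0,"dx":-0.085,"dy":-0.026,"dz":0.01,"wx":0,"wy":0,"wz":0},{"gripper":0,"dx":-0.12,"dy":-0.037,"dz":0.02,"wx":0,"wy":0,"wz":0},{"gripper":0,"dx":-0.12,"dy":-0.037,"dz":0.02,"wx":0,"wy":0,"wz":0}]'|grep wrist
python3 - <<'E'
from h import *
st()
i=manip.camera("side");j=manip.camera("top")
cv2.imwrite("pics/f.png",np.vstack([cv2.resize(i[160:270,280:430],None,fx=2.7,fy=2.7),cv2.resize(j[130:240,300:450],None,fx=2.7,fy=2.7)]))
def knob2(im,lo,hi):
    h=cv2.cvtColor(im,cv2.COLOR_BGR2HSV);m=((h[...,1]>150)&(h[...,2]>60)&((h[...,0]<8)|(h[...,0]>172))).astype(np.uint8)
    n,l,s,c=cv2.connectedComponentsWithStats(m)
    return [c[k] for k in range(1,n) if s[k,4]>5 and lo[0]<c[k][0]<hi[0] and lo[1]<c[k][1]<hi[1]]
T=knob2(j,(340,150),(400,215));S=knob2(i,(340,160),(400,225))
for u in T:
  for v in S:
    q,e=two("top",u,"side",v);m=RM.T@(q[:2]-G);f=np.arcsin(np.clip(m[0]/185,-1,1))
    print(u.round(1),v.round(1),m.round(1),q[2].round(),"err",e.round(1),"fore",f.round(3),"across",np.arcsin(np.clip(-m[1]/185/np.cos(f),-1,1)).round(3))
E
```

```text
wrist_force: [0.5, 0.3, 0.8]
t 10.12 p [467.3 -78.5 177.9] mach [-106.7  -43.4] yaw -165.0 F [0.5 0.3 0.8]
[371.8 166.6] [365.3 191.2] [ 56.3 -44.2] 190.0 err 3.5 fore 0.309 across 0.254
[371.8 166.6] [360.2 221.8] [ 56.7 -46.7] 107.0 err 17.2 fore 0.311 across 0.268
[356.1 173. ] [365.3 191.2] [ 64.7 -17.5] 176.0 err 41.2 fore 0.357 across 0.101
[356.1 173. ] [360.2 221.8] [ 66.2 -18. ] 90.0 err 22.4 fore 0.366 across 0.104
```

View pics/f.png

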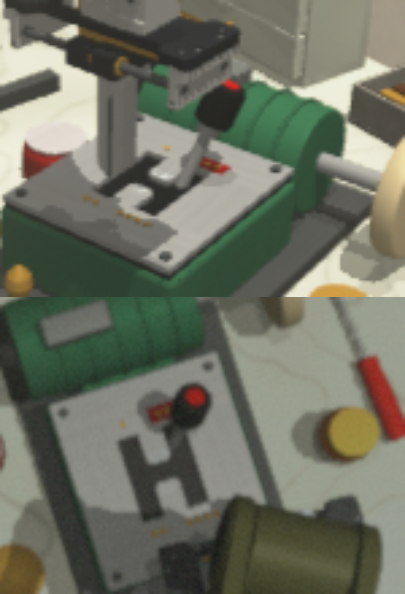

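The lever is home: fore ≈ 0.30, across ≈ 0.25. The dot is at crop (195,398), beside the red three-pip mark, and the gripper is clear of everything.

```bash
python3 -c "
from cell import manip
print(manip.sign_off())"
```

```text
the job is handed in; nothing more can be done
None
```

The gear lever is fully home in the third slot: I pushed it level, across and forward with closed fingers (highest force read about 6 N), let go with the gripper clear of everything, and handed the job in at about 10 s.

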